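# Drop the fat battery from the cell dispenser

## Robot

A 6-joint arm with a two-finger parallel gripper is mounted at the origin on the work surface. World frame = base frame: x ahead of the robot, y to its left, z up, the work surface at z = 0. Lengths are in m, angles in degrees, forces in N, time in s.
With the tool pointing down it reaches from about 0.35 to 0.975 m from the base axis. Payload 4.9 kg.
Tool frame: the origin (TCP) lies between the finger pads; the fingertips stand 25 mm ahead of it and the grasp point (between the pads) lies 6 mm ahead of it (finger_overhang is the distance from the TCP to the fingertips, in m); z points along the fingers, y is the direction in which the jaws open and shut (so a half turn about z gives the same grasp; the last joint's range is limited). The gripper opens to 85 mm and grips with 20 to 120 N. Pads are 22 mm wide; open, the fingers measure 114 mm over their backs; the gripper's body (76 mm by 85 mm) begins 54 mm behind the grasp point. The pads swing forward as they close: fully open they stand 13 mm farther back than shut.
Start: joints at [63.197, 3.019, 92.412, -0, 84.569, -6.818], TCP at [0.214, 0.587, 0.256] pointing down, gripper open.
Joint ranges: [-172.51, 172.51], [-57.92, 126.97], [3.15, 148.05], [-58.71, 238.71], [5.1, 150.11], [-179.66, 179.66]. Speed limits (degrees/s): [147.25, 147.25, 180, 180, 180, 180].

## Interface

Orientations are given as a 3x3 rotation matrix whose columns are the frame's x, y, z axes.
In Python, from bench import get_state, camera, close_job, finger_overhang gives the robot as it stands.
- The arm moves only by the shell command python3 -m crank 'ROWS' [OPENING] [FORCE]. ROWS is JSON, a list of rows, each a list of 6 numbers: the shift along the tool's x, y, z in m, then the turn, a rotation vector about the tool's x, y, z in degrees. In form: [[x, y, z, rx, ry, rz], ...]. A call has 1 to 10 rows; each row is the pose to reach, as a shift and turn from the pose measured when the call began, along the tool's axes at that moment; what a row does not reach only later rows make up. A row lasts 1/12 s, in which the tool goes at most 41.7 mm and 7.16 degrees, less where a joint would pass 70% of its speed; a pose out of reach is approached as far as the arm can. A call with a gripper value outside its range is refused whole. OPENING is the finger opening in m, from 0 to 0.0854, set as the call begins (- or left out, the last holds). The fingers move at their own pace and stop on an object; FORCE is the grip in N (left out, the last holds). Time passes only in rows, so rows that repeat a pose let the fingers close. It gives the time, the measured TCP pose, the force and the opening at its end, in the units of the state.
- get_state(): the state, without advancing time (a new reading comes with each control period).
- camera(name): name is "scene" or "top"; returns a dict with "img" (400x640x3 uint8, red, green, blue), "range_z" (400x640 float32, m along the optical axis (not along the pixel's ray), 0 where there is no reading), "intrinsics" (3x3 intrinsics, pixels), "cam_to_world" (4x4, takes a point from camera to world coordinates). Camera axes: x right, y down, z forward; pixel columns grow to the right and rows downward; lengths in m; the calibration is good to about 2 mm. A picture is of the moment at which its call begins.
- close_job(): hands the job in, once; it reports no verdict.
The state is a dict: "time": time; "joints": joint angles; "dq": joint speeds; "joint_efforts": joint torques, N m; "tool_pos": TCP position; "tcp_rot": TCP orientation; "force": force on the tool from outside, world axes, zero at the start; "wrist_torque": the same for the moment, N m; "grip_width": opening from 0.0 (shut) to 1.0 (fully open).
Only numpy, scipy, OpenCV 4.12 (cv2) and the standard library are available. Lean on these libraries where they do the work, as an engineer would, in place of code of your own. Each camera call takes 0.05 s, during which the arm holds its last target. There are 200 camera calls.

## Task

Get the fat battery cell out of the two-chute cell dispenser: first push the white catch tray along its runners, all the way to the stop below the chute that holds the fat cell, then press down the pad of that chute's rocking lever with the fingers, so that its gate lifts and the cell rolls into the tray, and let go so that the gate closes again. Do not touch or pick up the cells themselves, and leave the thin cell, its lever and everything else on the bench as they are.

Things in the scene. Friction and masses are not known exactly. Their poses are not given: they have to be found in the camera images.
- dispenser: Battery-cell dispenser fixed to the bench: dark base plate 235 (x) by 310 (y) by 6 mm with two chutes of one shape on it, centred at y = +85 mm (left) and -85 mm (right). Origin on the bench surface midway between the chutes; x = the chutes' downhill direction (roughly away from the robot), y left, z up. A rocking lever lies over each chute; a catch tray slides along y below their lips.
- chute_fat: Aluminium chute that holds the fat cell, left or right on the plate. Origin on the bench at its centre line; x as the dispenser's. Open-topped, from x = -47 to +75 mm, 66 mm wide inside, 74 outside, walls 70 mm high (back end 80). Its floor falls 12 degrees towards +x to a lip 42 mm above the bench. The gate, two steel prongs, hangs in it at x = 60 to 64 mm and holds the cell back.
- chute_thin: The like chute that holds the thin cell, in the other place.
- lever_fat: Rocking lever of the fat cell's chute, origin on its pivot (chute x = -10 mm, 105 mm high, between cheeks 114 mm high), pad uphill, gate downhill. Axes as the chute's when the gate is closed (it springs back there when let go); tilts about y as the pad goes down, stop at 0.55 rad. The cell passes from about 0.4. About 1.5 N on the pad starts it, 5 N holds it at the stop; the pad sinks 39 mm in all.
- lever_thin: The same for the thin cell's chute.
- pad_fat (a point): Black rubber pressing pad on the uphill (robot's) end of the fat cell's lever, behind the chute; 36 (x) by 40 (y) mm, 6 mm thick. This point is the centre of its top face, 113 mm above the bench at chute x = -85 mm when the gate is closed; axes as the chute's then, turning with the lever.
- pad_thin (a point): The same for the thin cell's lever.
- tray (a joint): Position of the white catch tray along the dispenser's y, m: +0.085 = against the left stop, centred below the left chute; -0.085 = against the right stop, centred below the right chute (stop blocks 22 mm high on the plate). It starts somewhere between, stays where it is left, and slides with about 1.5 N plus 4 N per m/s.
- tray_floor (a point): Centre of the catch tray's floor, 16.5 mm above the bench, at dispenser x = 124 mm; same axes. Open white plastic box, 84 (x) by 108 (y) mm outside, 100 mm inside between its side walls, which are 4 mm thick, tops 50 mm above this point (far wall 35, near lip 12). Floor falls 5 degrees towards +x. Push it on a side wall, from inside or outside.
- big_cell: Fat battery cell, 33 mm diameter, 60 mm long, black wrap with steel ends, about 140 g, lying across one of the two chutes (either one) against the gate. Origin at its centre, y along its length.
- small_cell: Thin battery cell, 14.5 mm diameter, 50 mm long, black wrap with steel ends, lying across the other chute against its gate. Origin at its centre, y along its length.
- adapter: Bystander: brass coax adapter, 22 mm diameter, 42 mm high, standing on the base plate between the chutes. Origin under its centre.
- screwdriver: Bystander: screwdriver lying beside the dispenser, to its left. Origin at its underside.
- mug: Bystander: white mug, 80 mm diameter, 90 mm high, to the right of the dispenser. Origin under its centre.
- jar: Bystander: small clear jar, 56 mm diameter, 60 mm high, to the left of the dispenser. Origin under its centre.
- tape: Bystander: black roll of tape, 68 mm diameter, 19 mm high, lying to the right of the dispenser. Origin under its centre.
- handheld: Bystander: black handheld radio lying flat, 58 by 115 by 34 mm with a 75 mm aerial, right side of the bench. Origin under its centre.
- spray: Bystander: white spray can, 52 mm diameter, 160 mm high, left side of the bench. Origin under its centre.
Not all that is in view belongs to the job. Leave any green or pink look-alike of the big_cell alone.

How it is judged (in metres and radians):
On the way, in this order (a step that is already met when the one before it is completed fails the run):
1. the catch tray stands below the chute that holds the fat cell (within 15 mm), the fat cell still in its chute (y of big_cell in the frame of tray_floor between -0.015 and 0.015 m and z of big_cell in the frame of tray_floor above 0.03 m), for 0.2 s.
2. the fingers press the pad of the fat cell's lever down by more than 0.2 rad (angle between lever_fat's own z axis and vertical above 0.2 rad and contact force between the fingers and lever_fat above 0.5 N and x of the grasp point in the frame of dispenser below -0.02 m), for 0.03 s.
At the end, for the whole second after the job is handed in: The fat cell lies at rest in the catch tray, the tray within 15 mm of the stop on that chute's side, both levers back within 0.06 rad of closed, and the thin cell still behind its gate (within 35 mm of its start) (x of big_cell in the frame of tray_floor between -0.042 and 0.042 m and y of big_cell in the frame of tray_floor between -0.05 and 0.05 m and z of big_cell in the frame of tray_floor between 0.005 and 0.035 m and linear speed of big_cell below 0.03 m/s and angle between each of lever_fat, lever_thin's own z axis and vertical below 0.06 rad and ((y of big_cell in the frame of dispenser above 0.03 m and value of joint tray above 0.07 m) or (y of big_cell in the frame of dispenser below -0.03 m and value of joint tray below -0.07 m)) and x of small_cell in the frame of dispenser between 0 and 0.065 m and z of small_cell in the frame of dispenser above 0.045 m and distance of small_cell from where it was at the start of the episode below 0.035 m); the robot touches nothing.
It fails at once if the robot touches a cell (contact force between any of the fingers, the arm and big_cell above 0.5 N or contact force between any of the fingers, the arm and small_cell above 0.5 N).
It fails at once if a cell is lifted (height (world z) of any of big_cell, small_cell above 0.1 m).
It fails at once if the thin cell's lever is pressed (more than 0.15 rad) (angle between lever_thin's own z axis and vertical above 0.15 rad).
It fails at once if a bystander is moved more than 25 mm (distance of any of adapter, screwdriver, mug, jar, tape, handheld, spray from where it was at the start of the episode above 0.025 m).
It also fails if it takes over 58 s, if anything falls off the work surface, if the arm or the gripper's body presses on something with over 40 N, if the wrist force passes 120 N, or if a joint passes its speed limit or range.

## Working session

There is one attempt and no reset: what is moved stays moved. The work goes in short steps, Python scripts to look and compute and a shell command to move; the robot and the scene stay as the last step left them, time stands still between calls to the robot, and variables do not carry over. Pictures are saved under pics/ and viewed, about 8 in all and at most 12, crops included, and the job is handed in when it is done.

```bash
mkdir -p pics
cat > h.py <<'E'
import numpy as np,cv2
from bench import get_state,camera
def snap(name,fn):
    c=camera(name); np.savez('%s.npz'%fn,**{k:np.array(v) for k,v in c.items()})
    cv2.imwrite('pics/%s.png'%fn,c['img'][:,:,::-1]); return c
def load(fn): return dict(np.load('%s.npz'%fn))
def cloud(c):
    K=c['intrinsics'];z=c['range_z'];h,w=z.shape;u,v=np.meshgrid(np.arange(w),np.arange(h))
    P=np.stack([(u-K[0,2])/K[0,0]*z,(v-K[1,2])/K[1,1]*z,z],-1);T=c['cam_to_world']
    return P@T[:3,:3].T+T[:3,3]
E
python3 - <<'E'
from h import *
import bench
for n in('scene','top'):
    c=snap(n,n+'0');print(n,c['cam_to_world'][:3].round(3).tolist())
s=get_state();print(s['time'],s['tool_pos'],np.round(s['tcp_rot'],3).tolist(),s['grip_width'],bench.finger_overhang)
E
```

```text
scene [[-0.703, 0.459, -0.543, 1.277], [0.711, 0.45, -0.54, 0.725], [-0.004, -0.766, -0.643, 0.96]]
top [[0.029, -0.998, 0.048, 0.453], [-0.999, -0.03, -0.02, 0.017], [0.021, -0.047, -0.999, 1.498]]
0.1 [0.21336768 0.58690554 0.25518722] [[-0.94, 0.342, -0.001], [0.342, 0.94, -0.002], [0.0, -0.002, -1.0]] 0.9988413645522328 0.025
```

View pics/top0.png

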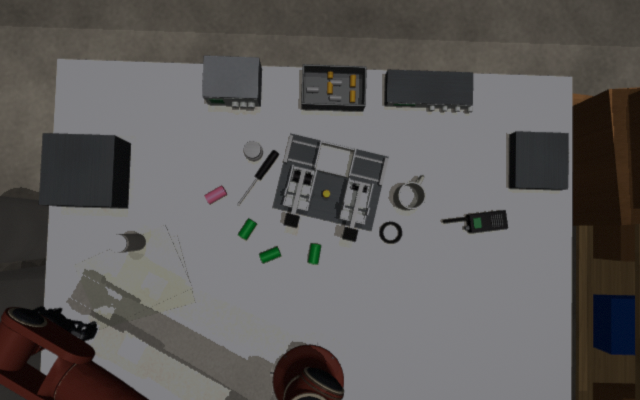

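View pics/scene0.png

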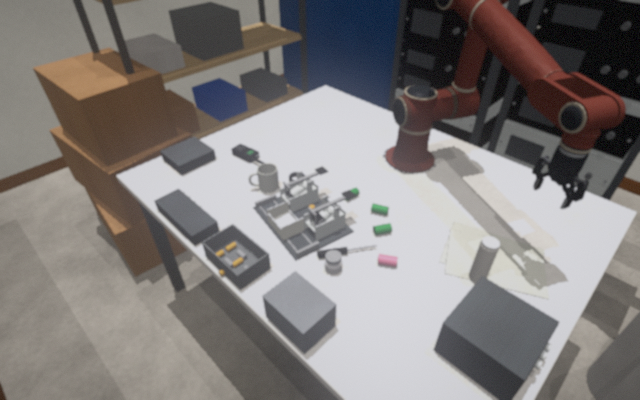

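Run:
```python
from h import *
t=load('top0');s=load('scene0')
a=cv2.resize(t['img'][125:250,265:400],None,fx=5,fy=5,interpolation=cv2.INTER_CUBIC)[:600]
b=cv2.resize(s['img'][155:255,245:370],None,fx=6,fy=6,interpolation=cv2.INTER_CUBIC)[:600]
a=cv2.convertScaleAbs(a,alpha=1.6);b=cv2.convertScaleAbs(b,alpha=1.5)
cv2.imwrite('pics/ta.png',a[:,:,::-1]);cv2.imwrite('pics/sb.png',b[:,:,::-1])
P=cloud(t)
# pads etc: by height
m=(abs(P[...,2]-.113)<.008); m[:130]=0;m[250:]=0;m[:,:265]=0;m[:,400:]=0
n,l,st,ce=cv2.connectedComponentsWithStats(m.astype(np.uint8))
for i in range(1,n):
    if st[i,4]>15: print(st[i],ce[i].round(1),P[l==i].mean(0).round(4))
for uv in [(326,193),(290,150),(370,165),(325,158)]: print(uv,P[uv[1],uv[0]].round(4))
```

```text
[283 167  29  61 429] [294.8 202. ] [0.5297 0.0514 0.1115]
[342 181  28  61 456] [354.1 215.4] [ 0.4967 -0.1174  0.1112]
[303 194   9   5  18] [307.7 196.6] [0.5462 0.0155 0.1095]
(326, 193) [ 0.5629 -0.0387  0.0435]
(290, 150) [0.694  0.0735 0.0065]
(370, 165) [ 0.6556 -0.1724  0.0068]
(325, 158) [ 0.6714 -0.0338  0.0163]
```

View pics/ta.png

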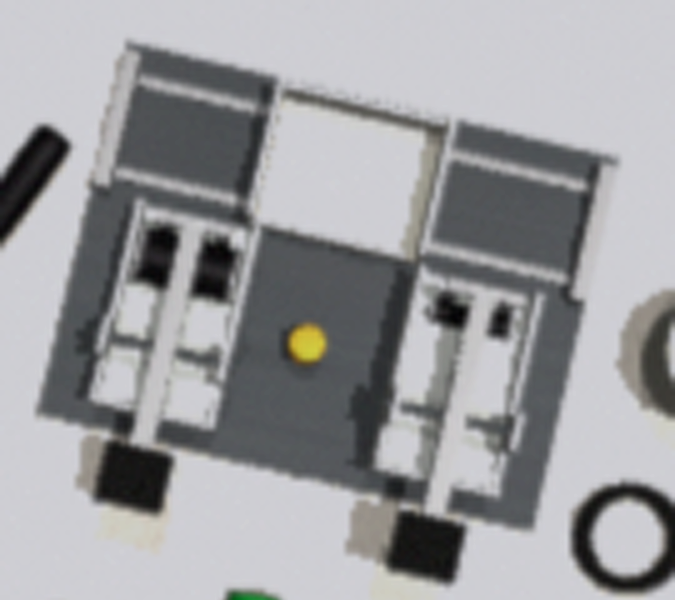

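View pics/sb.png

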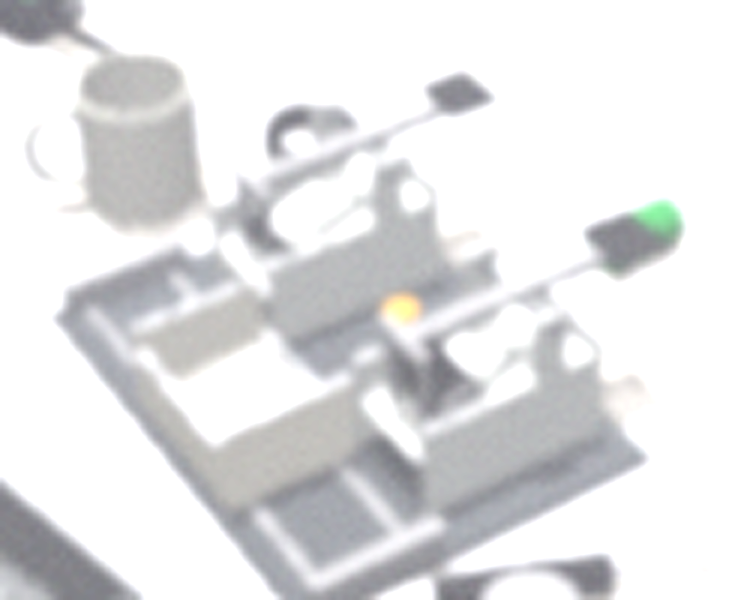

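```bash
cat >> h.py <<'E'
def ray(c,uv,z):
    K=c['intrinsics'];T=c['cam_to_world'];d=T[:3,:3]@np.array([(uv[0]-K[0,2])/K[0,0],(uv[1]-K[1,2])/K[1,1],1]);o=T[:3,3]
    return o+d*(z-o[2])/d[2]
def crop(u,v): return ((u+.5)/5-.5+265,(v+.5)/5-.5+125)
E
python3 - <<'E'
from h import *
t=load('top0')
R=lambda u,v,z:ray(t,crop(u,v),z)
pl=R(133,477,.113);pr=R(425,545,.113);print('pads',pl.round(4),pr.round(4),np.linalg.norm(pl-pr))
y=(pl-pr)[:2];y/=np.linalg.norm(y);print('yaw pads',np.degrees(np.arctan2(-y[0],y[1])))
# base corners at z=.006 : far-left, far-right, near-right, near-left
B=[R(127,42,.006),R(613,160,.006),R(530,527,.006),R(38,412,.006)]
print(np.round(B,4).tolist())
e=lambda a,b:(B[a]-B[b])[:2]
for a,b in((0,1),(3,2),(0,3),(1,2)): print(np.linalg.norm(e(a,b)),np.degrees(np.arctan2(*(e(a,b)[::-1]))))
th=np.arctan2(-y[0],y[1]);
xs=e(0,3)+e(1,2);ys=e(0,1)+e(3,2); th2=(np.arctan2(xs[1],xs[0])+np.arctan2(-ys[0],ys[1]))/2
th=(th+th2)/2;X=np.array([np.cos(th),np.sin(th)]);Y=np.array([-X[1],X[0]])
o=((pl+pr)/2)[:2]+.085*X
print('yaw',np.degrees(th),'origin',o)
np.savez('pose.npz',o=o,X=X,Y=Y)
P=cloud(t);D=np.stack([(P[...,:2]-o)@X,(P[...,:2]-o)@Y,P[...,2]],-1)
f=lambda u,v:print((u,v),((R(u,v,.0665)[:2]-o)@X).round(4),((R(u,v,.0665)[:2]-o)@Y).round(4))
print('tray wall tops');f(272,150);f(437,185);f(250,228);f(420,262)
print('base in D',[(((b[:2]-o)@X).round(3),((b[:2]-o)@Y).round(3)) for b in B])
for s in(1,-1):
  for dy in(-16,16):
    print(s,dy,[(x,round(float(np.median(D[...,2][(abs(D[...,0]-x/1000)<.003)&(abs(D[...,1]-s*.085-dy/1000)<.006)])),4)) for x in range(-40,76,6)])
E
```

```text
pads [0.4784 0.0599 0.113 ] [ 0.4449 -0.1058  0.113 ] 0.1691314949235935
yaw pads -11.444388426202941
[[0.7465, 0.0752, 0.006], [0.6833, -0.2248, 0.006], [0.457, -0.179, 0.006], [0.5182, 0.1221, 0.006]]
0.3065782404269388 78.11268297371277
0.30730069456906306 78.51846626273873
0.2330484371217118 -11.610556977823698
0.2308766905967776 -11.43057378409226
yaw -11.523487527624336 origin [ 0.54492542 -0.03992847]
tray wall tops
(272, 150) 0.1208 0.0509
(437, 185) 0.1231 -0.0481
(250, 228) 0.073 0.053
(420, 262) 0.0765 -0.0486
base in D [(np.float64(0.174), np.float64(0.153)), (np.float64(0.173), np.float64(-0.154)), (np.float64(-0.058), np.float64(-0.154)), (np.float64(-0.059), np.float64(0.153))]
1 -16 [(-40, 0.0649), (-34, 0.0639), (-28, 0.0635), (-22, 0.0622), (-16, 0.0627), (-10, 0.1013), (-4, 0.0567), (2, 0.0571), (8, 0.058), (14, 0.056), (20, 0.0535), (26, 0.0547), (32, 0.0772), (38, 0.0836), (44, 0.0861), (50, 0.0808), (56, 0.0765), (62, 0.1087), (68, 0.0754), (74, nan)]
1 16 [(-40, 0.0673), (-34, 0.0657), (-28, 0.0646), (-22, 0.0623), (-16, 0.0605), (-10, 0.1083), (-4, 0.0609), (2, 0.0569), (8, 0.0571), (14, 0.0549), (20, 0.0546), (26, 0.0631), (32, 0.0781), (38, 0.0828), (44, 0.0825), (50, 0.0797), (56, 0.0784), (62, 0.1093), (68, 0.1063), (74, nan)]
-1 -16 [(-40, 0.0689), (-34, 0.0652), (-28, 0.0653), (-22, 0.0616), (-16, 0.0643), (-10, 0.1066), (-4, 0.0586), (2, 0.0579), (8, 0.056), (14, 0.0564), (20, 0.0537), (26, 0.0521), (32, 0.0517), (38, 0.0526), (44, 0.0546), (50, 0.0619), (56, 0.0648), (62, 0.1072), (68, nan), (74, nan)]
-1 16 [(-40, 0.0659), (-34, 0.0675), (-28, 0.0636), (-22, 0.0627), (-16, 0.0639), (-10, 0.1063), (-4, 0.0571), (2, 0.0578), (8, 0.0581), (14, 0.055), (20, 0.0536), (26, 0.0546), (32, 0.0521), (38, 0.0494), (44, 0.0533), (50, 0.0626), (56, 0.0611), (62, 0.1063), (68, 0.0441), (74, nan)]
  return _methods._mean(a, axis=axis, dtype=dtype,
  ret = ret.dtype.type(ret / rcount)
```

```bash
cat >> h.py <<'E'
def rel(xd,yd,z):
    q=np.load('pose.npz');s=get_state();R=np.array(s['tcp_rot']);p=np.array(s['tool_pos'])
    w=np.r_[q['o']+xd*q['X']+yd*q['Y'],z]
    Rt=np.stack([np.r_[-q['X'],0],np.r_[q['Y'],0],[0,0,-1]],1)
    rv=cv2.Rodrigues(R.T@Rt)[0].ravel()
    print('target',w.round(4),'shift',(R.T@(w-p)).round(4),'turn',np.degrees(rv).round(2))
def here():
    q=np.load('pose.npz');s=get_state();p=np.array(s['tool_pos']);d=p[:2]-q['o']
    print('t',s['time'],'D',(d@q['X']).round(4),(d@q['Y']).round(4),p[2].round(4),'F',np.round(s['force'],2),'grip',s['grip_width'])
E
python3 -c "
from h import *
here();rel(.128,-.088,.2);rel(.128,-.088,.07)"
```

```text
t 0.1 D -0.4501 0.548 0.2552 F [ 0.07  0.2  -0.39] grip 0.9988413645522328
target [ 0.6528 -0.1517  0.2   ] shift [-0.6654 -0.5439  0.056 ] turn [-0.1  -0.02 -8.46]
target [ 0.6528 -0.1517  0.07  ] shift [-0.6654 -0.5436  0.186 ] turn [-0.1  -0.02 -8.46]
```

```bash
python3 -m crank '[[-0.665,-0.544,0.0,0,0,-8.46],[-0.665,-0.544,0.0,0,0,-8.46],[-0.665,-0.544,0.0,0,0,-8.46],[-0.665,-0.544,0.0,0,0,-8.46],[-0.665,-0.544,0.0,0,0,-8.46],[-0.665,-0.544,0.0,0,0,-8.46],[-0.665,-0.544,0.0,0,0,-8.46],[-0.665,-0.544,0.0,0,0,-8.46],[-0.665,-0.544,0.0,0,0,-8.46],[-0.665,-0.544,0.0,0,0,-8.46]]' 0 20; python3 -c "
from h import *
here();rel(.128,-.088,.25)"
```

```text
time: 0.93
tool_pos: [0.4266, 0.2273, 0.2559]
tcp_rot: [[-0.98, 0.2, -0.001], [0.2, 0.98, -0.002], [0.001, -0.002, -1.0]]
force: [-0.3, 1.0, 0.5]
grip_width: -0.0
t 0.9333 D -0.1693 0.2382 0.2559 F [-0.26  0.96  0.46] grip -0.00032581898482646784
target [ 0.6528 -0.1517  0.25  ] shift [-0.2973 -0.3262  0.0063] turn [-0.1  -0.03  0.01]
```

```bash
python3 -m crank '[[-0.297,-0.326,0.006,0,0,0],[-0.297,-0.326,0.006,0,0,0],[-0.297,-0.326,0.006,0,0,0],[-0.297,-0.326,0.006,0,0,0],[-0.297,-0.326,0.006,0,0,0],[-0.297,-0.326,0.006,0,0,0],[-0.297,-0.326,0.006,0,0,0],[-0.297,-0.326,0.006,0,0,0],[-0.297,-0.326,0.006,0,0,0],[-0.297,-0.326,0.006,0,0,0]]'>/dev/null; python3 -m crank '[[-0.03,-0.033,0.0,0,0,0],[-0.03,-0.033,0.0,0,0,0],[-0.03,-0.033,0.0,0,0,0]]' >/dev/null; python3 -c "
from h import *
here();rel(.128,-.088,.07)"
```

```text
t 2.0167 D 0.1414 -0.1054 0.2481 F [ 0.18  0.61 -0.15] grip -0.0024860848489922237
target [ 0.6528 -0.1517  0.07  ] shift [0.0128 0.0176 0.1781] turn [-0.07 -0.23 -0.19]
```

```bash
python3 -m crank '[[0.013,0.018,0.02,0,0,0],[0.013,0.018,0.05,0,0,0],[0.013,0.018,0.08,0,0,0],[0.013,0.018,0.11,0,0,0],[0.013,0.018,0.14,0,-0.2,-0.2],[0.013,0.018,0.165,0,-0.2,-0.2],[0.013,0.018,0.178,0,-0.2,-0.2],[0.013,0.018,0.178,0,-0.2,-0.2]]' ; python3 -c "
from h import *
here();rel(.128,.016,.07)
c=snap('scene','s1');b=cv2.resize(c['img'][120:260,220:380],None,fx=5,fy=5,interpolation=cv2.INTER_CUBIC)[:600];cv2.imwrite('pics/s1c.png',b[:,:,::-1])"
```

```text
time: 2.68
tool_pos: [0.6495, -0.149, 0.0658]
tcp_rot: [[-0.98, 0.199, -0.008], [0.198, 0.98, 0.002], [0.008, 0.0, -1.0]]
force: [-0.6, 0.6, -0.3]
grip_width: 0.005
t 2.6833 D 0.1243 -0.086 0.0658 F [-0.56  0.56 -0.28] grip 0.004989360538475619
target [ 0.6735 -0.0498  0.07  ] shift [-0.0038  0.102  -0.0042] turn [ 0.01 -0.48  0.07]
```

View pics/s1c.png

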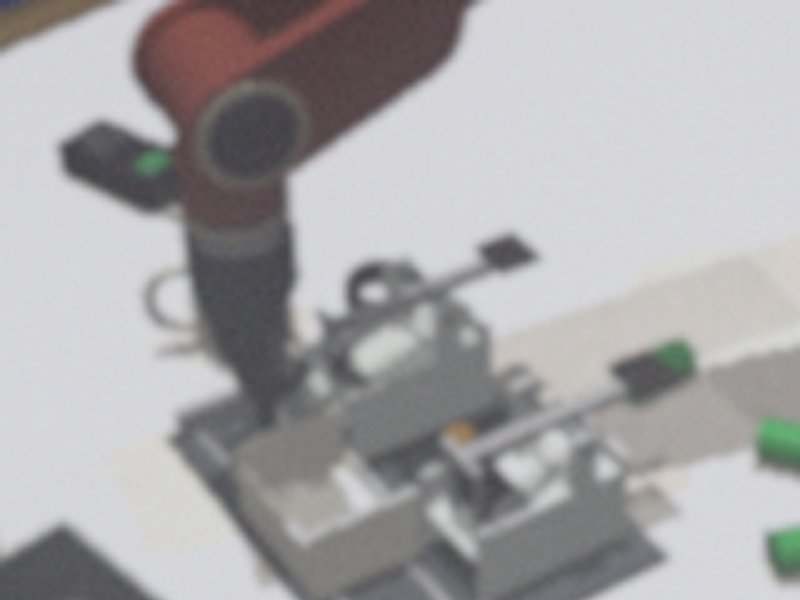

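The fingers (tip near 265,415) stand just outside the tray's right wall, clear of the right chute. Next I push the tray towards +y.

```bash
python3 -m crank '[[-0.004,0.01,-0.003,0,0,0],[-0.004,0.02,-0.003,0,0,0],[-0.004,0.03,-0.003,0,0,0],[-0.004,0.04,-0.003,0,0,0],[-0.004,0.05,-0.003,0,0,0],[-0.004,0.06,-0.003,0,0,0],[-0.004,0.068,-0.003,0,0,0],[-0.004,0.076,-0.003,0,0,0],[-0.004,0.083,-0.003,0,0,0],[-0.004,0.09,-0.003,0,0,0]]' ; python3 -c "
from h import *
here();rel(.128,.016,.07)"
```

```text
time: 3.57
tool_pos: [0.6731, -0.0617, 0.0714]
tcp_rot: [[-0.98, 0.199, -0.005], [0.199, 0.98, 0.0], [0.004, -0.001, -1.0]]
force: [0.8, -2.6, 1.5]
grip_width: -0.001
t 3.5667 D 0.1299 0.0042 0.0714 F [ 0.81 -2.62  1.51] grip -0.0006962129662436278
target [ 0.6735 -0.0498  0.07  ] shift [0.0019 0.0118 0.0014] turn [-0.04 -0.26  0.07]
```

```bash
python3 -m crank '[[0,0.003,0,0,0,0],[0,0.006,0,0,0,0],[0,0.009,0,0,0,0],[0,0.009,0,0,0,0]]'; python3 -m crank '[[0,0.002,0,0,0,0],[0,0.004,0,0,0,0],[0,0.004,0,0,0,0]]' ; python3 -c "
from h import *
here()"
```

```text
time: 3.9
tool_pos: [0.6747, -0.0523, 0.0711]
tcp_rot: [[-0.98, 0.198, -0.005], [0.198, 0.98, 0.001], [0.005, -0.0, -1.0]]
force: [0.3, 1.3, -0.0]
grip_width: -0.0
time: 4.15
tool_pos: [0.6753, -0.0488, 0.0709]
tcp_rot: [[-0.98, 0.199, -0.006], [0.199, 0.98, -0.0], [0.006, -0.001, -1.0]]
force: [0.1, -3.5, 1.9]
grip_width: 0.001
t 4.15 D 0.1295 0.0173 0.0709 F [ 0.13 -3.53  1.95] grip 0.0010467288611184522
```

```bash
python3 -m crank '[[0,0.003,0,0,0,0],[0,0.005,0,0,0,0],[0,0.006,0,0,0,0],[0,0.006,0,0,0,0]]' ; python3 -c "
from h import *
here()"
```

```text
time: 4.48
tool_pos: [0.6754, -0.0483, 0.071]
tcp_rot: [[-0.98, 0.199, -0.009], [0.199, 0.98, -0.01], [0.007, -0.011, -1.0]]
force: [-5.8, -18.3, 1.5]
grip_width: 0.005
t 4.4833 D 0.1296 0.0178 0.071 F [ -5.8  -18.3    1.51] grip 0.005115914861583694
```

The force jumped to 18 N with no further travel, so the tray is at the stop. I'll back off, rise, and go above the fat pad.

```bash
python3 -m crank '[[0,-0.01,0,0,0,0],[0,-0.025,0,0,0,0],[0,-0.025,-0.03,0,0,0],[0,-0.025,-0.065,0,0,0],[0,-0.025,-0.1,0,0,0],[0,-0.025,-0.13,0,0,0],[0,-0.025,-0.15,0,0,0],[0,-0.025,-0.15,0,0,0]]' >/dev/null; python3 -c "
from h import *
here();rel(-.086,.085,.22)"
```

```text
t 5.15 D 0.1334 -0.0054 0.2285 F [ 0.84 -0.17  1.17] grip -0.0006611216298897907
target [0.4776 0.0605 0.22  ] shift [0.2193 0.0907 0.0067] turn [-0.58  0.24  0.05]
```

```bash
python3 -m crank '[[0.04,0.016,0,0,0,0],[0.08,0.032,0,0,0,0],[0.12,0.05,0,0,0,0],[0.16,0.066,0,0,0,0],[0.2,0.082,0.005,-0.5,0.2,0],[0.219,0.09,0.006,-0.5,0.2,0],[0.219,0.09,0.006,-0.5,0.2,0],[0.219,0.09,0.006,-0.5,0.2,0]]' >/dev/null; python3 -c "
from h import *
here();rel(-.086,.085,.15)
c=snap('scene','s2');b=cv2.resize(c['img'][120:260,220:380],None,fx=5,fy=5,interpolation=cv2.INTER_CUBIC)[:600];cv2.imwrite('pics/s2c.png',b[:,:,::-1])"
```

```text
t 5.8167 D -0.0873 0.0847 0.2192 F [0.65 0.04 0.44] grip 0.0024141322030607005
target [0.4776 0.0605 0.15  ] shift [-0.0014  0.0004  0.0692] turn [-0.06 -0.04  0.15]
```

View pics/s2c.png

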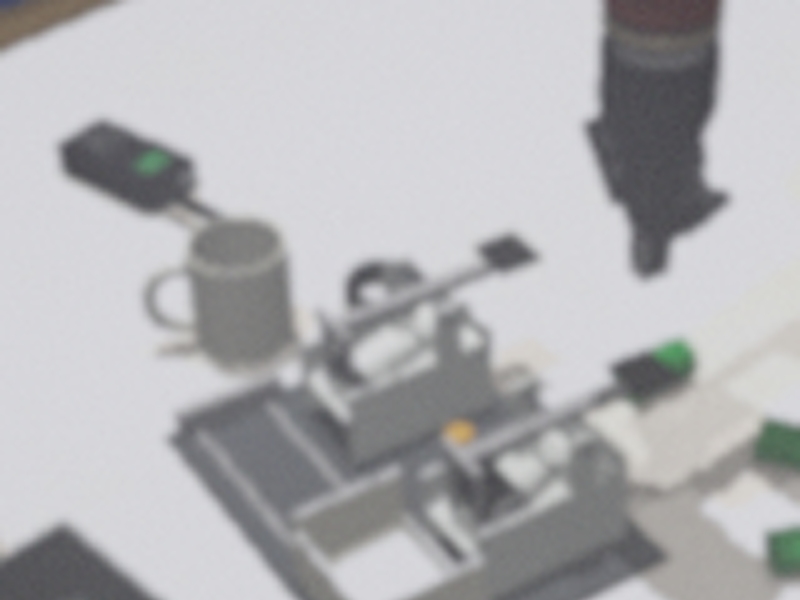

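Tray is at the left (its near wall at ~(350,510) in line with the left chute) and the fingers (650,270) are above the left pad. I press now.

```bash
python3 -m crank '[[-0.001,0,0.03,0,0,0],[-0.001,0,0.06,0,0,0],[-0.001,0,0.078,0,0,0],[-0.001,0,0.086,0,0,0],[-0.001,0,0.094,0,0,0],[-0.001,0,0.102,0,0,0],[-0.001,0,0.110,0,0,0],[-0.001,0,0.116,0,0,0],[-0.001,0,0.118,0,0,0],[-0.001,0,0.118,0,0,0]]'; python3 -c "
from h import *
here()
c=snap('scene','s3');b=cv2.resize(c['img'][120:260,220:380],None,fx=5,fy=5,interpolation=cv2.INTER_CUBIC)[:600];cv2.imwrite('pics/s3c.png',b[:,:,::-1])"
```

```text
time: 6.7
tool_pos: [0.4792, 0.0596, 0.1025]
tcp_rot: [[-0.98, 0.198, 0.002], [0.198, 0.98, -0.001], [-0.002, -0.001, -1.0]]
force: [1.1, -0.5, 4.8]
grip_width: -0.0
t 6.7 D -0.0842 0.0844 0.1025 F [ 1.08 -0.48  4.75] grip -0.0003008395813305209
```

View pics/s3c.png

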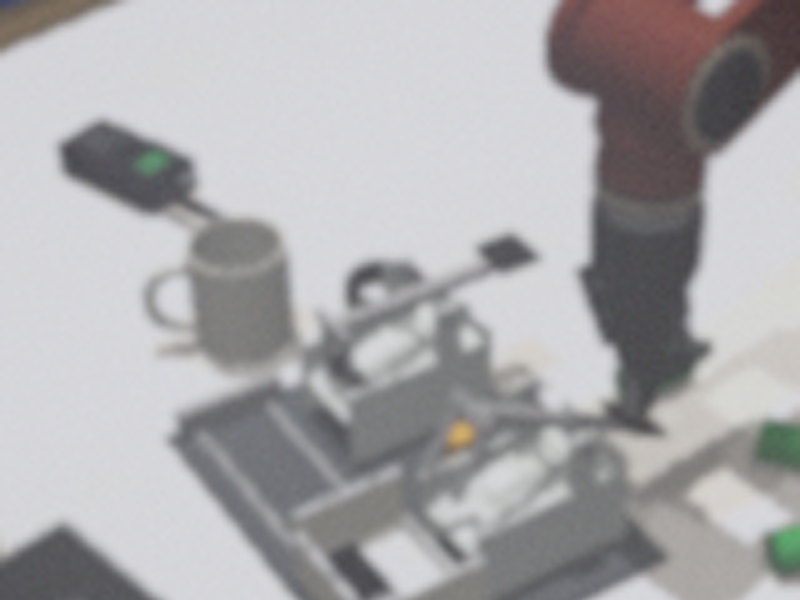

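The gate is up, the chute is empty, and the cell shows dark in the tray at (355,565). I hold briefly, then let go and retreat.

```bash
python3 -m crank '[[0,0,0,0,0,0],[0,0,0,0,0,0],[0,0,0,0,0,0],[0,0,-0.01,0,0,0],[0,0,-0.02,0,0,0],[0,0,-0.03,0,0,0],[0,0,-0.04,0,0,0],[0,0,-0.07,0,0,0],[0,0,-0.1,0,0,0],[0,0,-0.13,0,0,0]]'>/dev/null; python3 -m crank '[[0.03,0.02,-0.01,0,0,0],[0.06,0.05,-0.01,0,0,0],[0.08,0.08,-0.01,0,0,0],[0.1,0.11,-0.01,0,0,0],[0.1,0.14,-0.01,0,0,0],[0.1,0.17,-0.01,0,0,0],[0.1,0.2,-0.01,0,0,0],[0.1,0.2,-0.01,0,0,0],[0.1,0.2,-0.01,0,0,0],[0.1,0.2,-0.01,0,0,0]]'
python3 - <<'E'
from h import *
here();snap('scene','s4');t=snap('top','t4')
a=cv2.resize(t['img'][125:245,265:400],None,fx=5,fy=5,interpolation=cv2.INTER_CUBIC)
cv2.imwrite('pics/t4c.png',cv2.convertScaleAbs(a,alpha=1.6)[:,:,::-1])
q=np.load('pose.npz');P=cloud(t);t0=load('top0');P0=cloud(t0)
def D(P): return np.stack([(P[...,:2]-q['o'])@q['X'],(P[...,:2]-q['o'])@q['Y'],P[...,2]],-1)
d=D(P);d0=D(P0)
g=t['img'].mean(2)
m=(abs(d[...,0]-.124)<.034)&(abs(d[...,1]-.085)<.045)&(d[...,2]>.03)&(g<60)
print('cell',m.sum(),d[m].mean(0),d[m].min(0),d[m].max(0))
for s in(1,-1):
  for n,e in(('before',d0),('after',d)):
    k=(abs(e[...,0]+.085)<.012)&(abs(e[...,1]-s*.085)<.013)&(e[...,2]>.05);print(s,n,'pad z',np.median(e[k][:,2]).round(4))
    g_=(abs(e[...,0]-.05)<.006)&(abs(abs(e[...,1]-s*.085)-.016)<.007);print('   cell zone z',np.median(e[g_][:,2]).round(4))
E
```

```text
time: 8.42
tool_pos: [0.4205, 0.2754, 0.2446]
tcp_rot: [[-0.98, 0.198, 0.003], [0.198, 0.98, -0.001], [-0.003, -0.001, -1.0]]
force: [1.2, -0.7, 0.6]
grip_width: 0.0
t 8.4167 D -0.1849 0.2841 0.2446 F [ 1.16 -0.74  0.61] grip 8.655396010757386e-05
cell 182 [0.14192624 0.08420727 0.04565576] [0.12810514 0.05719862 0.03115065] [0.15779181 0.110539   0.0563244 ]
1 before pad z 0.1141
   cell zone z 0.08
1 after pad z 0.1129
   cell zone z 0.0477
-1 before pad z 0.1138
   cell zone z 0.0607
-1 after pad z 0.1131
   cell zone z 0.0612
```

View pics/t4c.png

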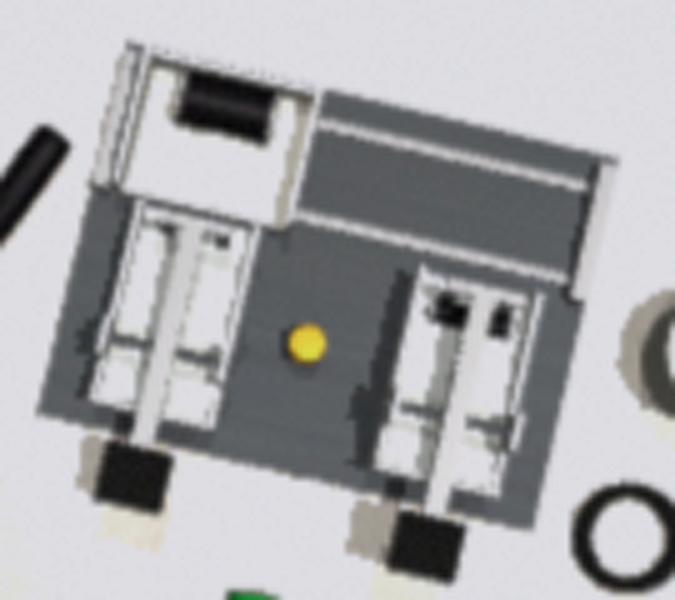

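The fat cell lies in the tray (225,105), the tray stands against the left stop, both levers are closed and the thin cell is still in place. Handing in.

```bash
python3 -c "
from bench import close_job
print(close_job())"
```

```text
the job is handed in; nothing more can be done
None
```

The fat cell is out of the left chute and lying in the catch tray. The job was handed in just after 8.4 s on the robot's clock, of the 58 s allowed; no verdict is reported.

- **Tray:** I pushed it with closed fingers on the outside of its right wall until the force rose to about 18 N with no further travel, so it is at the left stop.
- **Lever:** I pressed the left pad to within a few mm of the stop at about 5 N. The cell rolled into the tray, and I let go and moved clear.

**Last checks:**
- **Fat cell:** it lies against the tray's far wall, centred at dispenser x about 0.142 m and y about 0.084 m.
- **Levers:** both pads are back at 113 mm, the closed height.
- **Thin cell:** it still lies behind its gate; the height measured there was 60.7 mm before and 61.2 mm after.
- **Adapter and nearby bystanders:** they look unmoved in the last top-view crop. I did not re-measure the jar, radio or spray can.

No check failed or disagreed. I judged the fat cell to be at rest from its position against the far wall, not from a speed measurement.

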